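Stock the empty shelf lane with a carton of pipe fittings

ROBOT

A 6-joint arm with a two-finger parallel gripper is mounted at the origin on the work surface. World frame = base frame: x ahead of the robot, y to its left, z up, the work surface at z = 0. Lengths are in m, angles in rad, forces in N, time in s.
With the tool pointing down it reaches from about 0.4 to 0.925 m from the base axis. Payload 3.4 kg.
Tool frame: the origin (TCP) lies on the centre line of the jaws, within the pads' length; the fingertips stand 25 mm ahead of it and the grasp point (between the pads) lies 6 mm ahead of it; z points along the fingers, x is the direction in which the jaws open and shut, and the axes are right-handed (so a half turn about z gives the same grasp; the last joint's range is limited). The gripper opens to 85 mm and grips with 20 to 120 N. Pads are 22 mm wide; open, the fingers measure 114 mm over their backs; the gripper's body (76 mm by 85 mm) begins 54 mm behind the grasp point. The pads swing forward as they close: fully open they stand 13 mm farther back than shut.
Start: joints at [-1.196, 0.307, 1.506, -0, 1.328, -0.073], TCP at [0.249, -0.518, 0.256] pointing down, gripper open.
Joint ranges: [-3.12, 3.12], [-1.05, 2.28], [0.14, 2.33], [-1.42, 4.57], [0.1, 2.73], [-2.68, 2.68]. Speed limits (rad/s): [2.57, 2.57, 3.14, 3.14, 3.14, 3.14].

INTERFACE

Orientations are given as a 3x3 rotation matrix whose columns are the frame's x, y, z axes.
In Python, from rig import r gives the robot as it stands.
- The arm moves only by the tool carry_out, never from a script. Its argument "rows" is a list that holds one entry, the list of rows, each a list of 7 numbers: the turn, a rotation vector about the tool's x, y, z in rad, then the shift along the tool's x, y, z in m, then the finger opening in m, from 0 to 0.0854. A call has 1 to 20 rows; each row shifts and turns the commanded pose from where the row before left it, along the tool's axes as they then stand; what a row does not reach is not made up. A row lasts 1/10 s, in which the tool goes at most 50 mm and 8.59 degrees, less where a joint would pass 70% of its speed; a pose out of reach is approached as far as the arm can. A call is refused whole if a number of a shift passes 0.05 or a number of a turn 0.15, either way. A call with a gripper value outside its range is refused whole. The fingers move at their own pace and stop on an object; "grip_force" is the grip in N (left out, the last holds). Time passes only in rows, so rows that do not move let the fingers close. It gives the time, the measured TCP pose, the force and the opening at its end, in the units of the state.
- r.get_obs(): the state, without advancing time (a new reading comes with each control period).
- r.capture(name): name is "side" or "top"; returns a dict with "frame" (480x640x3 uint8, red, green, blue), "mtx" (3x3 intrinsics, pixels), "R" (3x3) and "t" (3): a world point X has camera coordinates R X + t. Camera axes: x right, y down, z forward; pixel columns grow to the right and rows downward; lengths in m; the calibration is good to about 2 mm. A picture is of the moment at which its call begins. There is no depth.
- r.finish_job(): hands the job in, once; it reports no verdict.
The state is a dict: "time_s": time; "joints": joint angles; "joint_velocities": joint speeds; "joint_efforts": joint torques, N m; "eef_pos": TCP position; "tool_rot": TCP orientation; "force": force on the tool from outside, world axes, zero at the start; "ft_torque": the same for the moment, N m; "finger_gap": finger opening in m.
Only numpy, scipy, OpenCV 4.12 (cv2) and the standard library are available. Lean on these libraries where they do the work, as an engineer would, in place of code of your own. Each camera call takes 0.05 s, during which the arm holds its last target.

TASK

Restock the two-lane shelf tray: with the fingertips, push the red carton across the tray and down the empty lane (the one with the yellow marker on its floor) until it is fully home against the end stop, straight in the lane. Neither the carton nor the robot may touch any of the green guide rails on the way. Only push the carton: do not lift, tip or carry it, leave the cartons in the full lane and the fittings around the tray where they are, and draw the hand clear at the end.

Things in the scene. Friction and masses are not known exactly. Their poses are not given: they have to be found in the camera images.
- tray: Fixed grey shelf tray, plate 430 x 212 mm, 12 mm thick; cartons slide on its top, 12 mm above the table. Origin: underside, midway between the two lane mouths. +x runs down the lanes, y across. Bare apron: x = -190 to 0 mm. Lanes: x = 2 to 230 mm, centred on y = -50 and +50 mm, 96 mm clear width each. Dark end stop, 45 mm high above the plate, face at x = 230 mm. Place and yaw vary.
- rails: The tray's three green guide rails, thin upright strips 4 mm thick, 228 mm long (tray x = 2 to 230 mm), 20 mm high above the plate (tops 32 mm above the table), centred on tray y = -100, 0 and +100 mm. Same origin and axes as the tray. Not to be touched.
- tag: Yellow flat square marker, 50 mm, stuck on the floor of the empty lane (which lane varies). Origin: its centre, at floor height, on the lane's centre line, 47 mm in front of the end stop's face; axes as the tray's, +x down the lane. A carton that is home stands over it, its centre 2 mm past this origin.
- carton: Loose red carton with white labels, 90 mm long (its x) x 76 mm wide (y) x 80 mm high, 0.25 to 0.5 kg. Starts on the apron in front of the middle rail, its x within 0.2 rad of the tray's x. Origin: centre of its underside. It has 10 mm of room on each side in a lane.
- stock1: Brown carton with blue labels, same size as the red one, standing home in the full lane. Origin: centre of its underside. Leave alone.
- stock2: Second brown carton just like it, standing in front of it in the full lane. Origin: centre of its underside. Leave alone.
- tee: Grey plastic pipe tee lying flat on the table beside the tray, 92 mm across, 40 mm high. Origin: under the crossing of its legs, at table height. Leave alone.
- elbow: Grey plastic pipe elbow lying flat beside the tray, legs 46 mm, 40 mm high. Origin: under the bend, at table height. Leave alone.
- coupling: Grey plastic pipe sleeve standing beside the tray, 56 mm diameter, 55 mm high. Origin: centre of its underside. Leave alone.
- tub: Blue tub with white lid standing beside the tray, 60 mm diameter, 70 mm high. Origin: centre of its underside. Leave alone.
- nipple: Brass pipe nipple standing beside the tray, 36 mm diameter, 45 mm high. Origin: centre of its underside. Leave alone.

How it is judged:
At the end, for the whole second after the job is handed in: The red carton stands flat and at rest in the empty lane, its leading face within 6 mm of the end stop, within 10 mm of the lane's centre line and 0.12 rad of its direction; every other carton and fitting is within 15 mm of its starting place (x of carton in the frame of tag between -0.004 and 0.006 m and y of carton in the frame of tag between -0.01 and 0.01 m and z of carton in the frame of tag below 0.004 m and angle between carton's own z axis and vertical below 0.05 rad and angle between the x axis of carton and the x axis of tag, either way round below 0.12 rad and linear speed of carton below 0.01 m/s and distance of each of stock1, stock2, tee, elbow, coupling, tub, nipple from where it was at the start of the episode below 0.015 m); the robot touches nothing.
It fails at once if the red carton touches a guide rail (contact force between carton and rails above 0.2 N).
It fails at once if the robot touches a guide rail (contact force between any of the fingers, the arm and rails above 0.2 N).
It fails at once if the red carton is lifted (over 8 mm off the tray) (z of carton in the frame of tray above 0.02 m).
It fails at once if the red carton is tipped (over 0.2 rad) (angle between carton's own z axis and vertical above 0.2 rad).
It fails at once if another carton or a fitting is pushed away (over 15 mm) or tipped over (distance of any of stock1, stock2, tee, elbow, coupling, tub, nipple from where it was at the start of the episode above 0.015 m or angle between any of stock1, stock2, tee, elbow, coupling, tub, nipple's own z axis and vertical above 0.3 rad).
It also fails if it takes over 58 s, if anything falls off the work surface, if the arm or the gripper's body presses on something with over 40 N, if the wrist force passes 120 N, or if a joint passes its speed limit or range.

## Working session

There is one attempt and no reset: what is moved stays moved. The work goes in short steps, Python scripts to look and compute and a tool call to move; the robot and the scene stay as the last step left them, time stands still between calls to the robot, and variables do not carry over. Pictures are saved under pics/ and viewed, and the job is handed in when it is done.

Besides the shell and the picture viewer there is one more tool, called after "Request:" in YAML: its name, and indented under it one key for each argument. carry_out: Moves the arm, as the interface text tells. Its arguments: {"type":"object","properties":{"rows":{"type":"array","items":{"type":"array","items":{"type":"array","items":{"type":"number"}}}},"grip_force":{"type":"number"}},"required":["rows"]}

```bash
ls; mkdir -p pics; python3 - <<'E'
from rig import r
import cv2,pickle
o=r.get_obs()
print({k:o[k] for k in('time_s','eef_pos','tool_rot','force','finger_gap')})
for n in('side','top'):
    c=r.capture(n); cv2.imwrite(f'pics/{n}0.png',c['frame'][:,:,::-1]); pickle.dump(c,open(f'{n}0.pkl','wb'))
    print(n,c['mtx'],c['R'],c['t'],-c['R'].T@c['t'])
E
```

```text
pics
{'time_s': 0.0, 'eef_pos': array([ 0.24869441, -0.51770672,  0.25538209]), 'tool_rot': array([[ 4.32977598e-01, -9.01404360e-01, -7.60828257e-04],
       [-9.01402343e-01, -4.32978244e-01,  1.91208034e-03],
       [-2.05297963e-03, -1.42075578e-04, -9.99997883e-01]]), 'force': array([ 0.4398692 ,  0.2818531 , -0.57368568]), 'finger_gap': 0.08554930073609912}
side [[570.65620675   0.         328.83823718]
 [  0.         570.65620675 239.90589911]
 [  0.           0.           1.        ]] [[-0.85252034 -0.52267193  0.00480785]
 [-0.36305454  0.58550401 -0.72482857]
 [ 0.37603253 -0.61967661 -0.6889125 ]] [0.51812533 0.21681483 0.6283002 ] [0.28416668 0.53320655 0.58750638]
top [[573.35771481   0.         313.0601382 ]
 [  0.         573.35771481 241.08675664]
 [  0.           0.           1.        ]] [[-0.02947733 -0.99886606 -0.03738566]
 [-0.99739679  0.03185522 -0.06469069]
 [ 0.06580826  0.03538143 -0.99720481]] [0.05740177 0.55375765 0.83377602] [0.4991388  0.01019641 0.86941443]
```

View pics/top0.png

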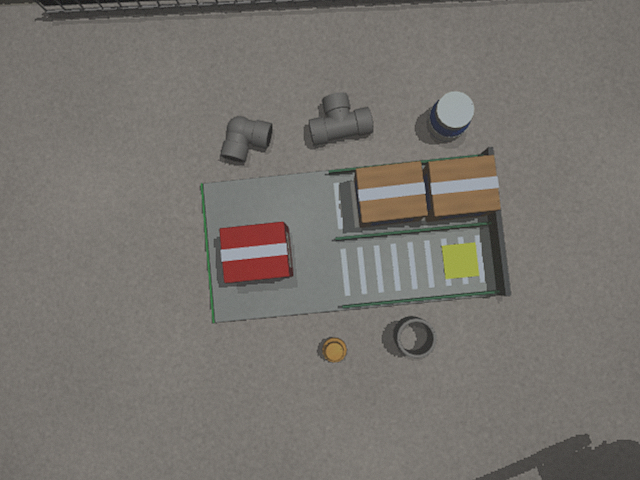

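View pics/side0.png

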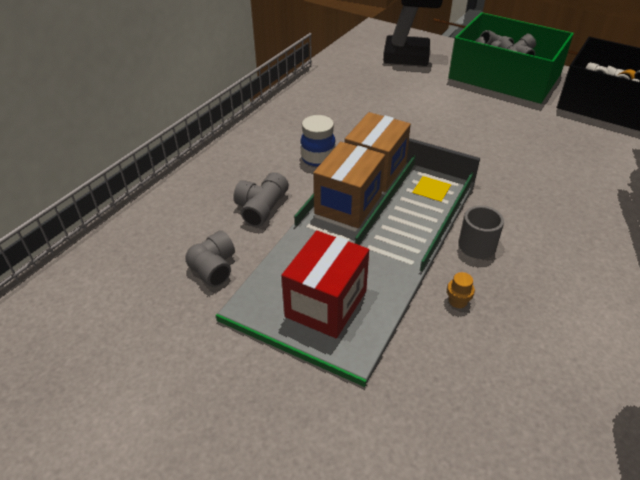

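The top view shows the red carton at about (255,252) and the tag at (461,260). The empty lane is the lower one in the image, the tray −y side, nearer the robot. The lanes run toward world −y. Next I'll measure the poses.

```bash
cat > h.py <<'E'
import numpy as np,cv2,pickle
def ray(c,uv,z):
    uv=np.atleast_2d(np.asarray(uv,float)); C=-c['R'].T@c['t']
    d=np.c_[uv,np.ones(len(uv))]@np.linalg.inv(c['mtx']).T@c['R']
    return (C+d*((z-C[2])/d[:,2])[:,None])[:,:2]
def proj(c,X):
    p=np.atleast_2d(X)@c['R'].T+c['t']; q=p@c['mtx'].T; return q[:,:2]/q[:,2:]
def big(m):
    cs,_=cv2.findContours(m.astype(np.uint8),cv2.RETR_EXTERNAL,cv2.CHAIN_APPROX_NONE)
    return max(cs,key=cv2.contourArea)[:,0]
def rect(c,m,z):
    w=ray(c,big(m),z); return cv2.minAreaRect((w*1000).astype(np.float32))
def hsv(c): return cv2.cvtColor(c['frame'],cv2.COLOR_RGB2HSV)
def yellow(c):
    h=hsv(c); return (abs(h[...,0].astype(int)-29)<5)&(h[...,1]>150)&(h[...,2]>90)
def red(c):
    h=hsv(c); return ((h[...,0]<6)|(h[...,0]>174))&(h[...,1]>150)
E
python3 - <<'E'
from h import *
for n in('top','side'):
    c=pickle.load(open(f'{n}0.pkl','rb')); h=hsv(c)
    print(n,'tag',rect(c,yellow(c),.012))
    m=red(c); v=h[...,2]
    print(np.histogram(v[m],bins=12))
    o=cv2.resize(c['frame'][200:300,190:310] if n=='top' else c['frame'][220:340,270:380],None,fx=5,fy=5,interpolation=0)
    cv2.imwrite(f'pics/crop_{n}.png',o[:,:,::-1])
    if n=='top':
        for z in (.092,): 
            for th in(0,100,130,150): print(th,rect(c,cv2.morphologyEx((m&(v>th)).astype(np.uint8),cv2.MORPH_CLOSE,np.ones((25,25))),z))
    g=(abs(h[...,0].astype(int)-65)<20)&(h[...,1]>90)
    cv2.imwrite(f'pics/g_{n}.png',g*255)
E
```

```text
top tag ((517.0611572265625, -199.07571411132812), (35.721717834472656, 2.7346861362457275), 4.333046913146973)
(array([   1,    0,    2,    4,    8,   14,   16,   25,   24,  825, 1587,
        153]), array([ 84.        ,  89.41666667,  94.83333333, 100.25      ,
       105.66666667, 111.08333333, 116.5       , 121.91666667,
       127.33333333, 132.75      , 138.16666667, 143.58333333,
       149.        ]))
0 ((538.4642333984375, 118.82426452636719), (74.10640716552734, 88.95521545410156), 4.28571891784668)
100 ((538.4590454101562, 118.89288330078125), (74.10640716552734, 88.81756591796875), 4.28571891784668)
130 ((538.56884765625, 119.28911590576172), (73.27122497558594, 87.31061553955078), 4.319470405578613)Traceback (most recent call last):
  File "<stdin>", line 11, in <module>
  File "h.py", line 12, in rect
    w=ray(c,big(m),z); return cv2.minAreaRect((w*1000).astype(np.float32))
            ~~~^^^
  File "h.py", line 10, in big
    return max(cs,key=cv2.contourArea)[:,0]
           ~~~^^^^^^^^^^^^^^^^^^^^^^^^
ValueError: max() iterable argument is empty
```

View pics/crop_top.png

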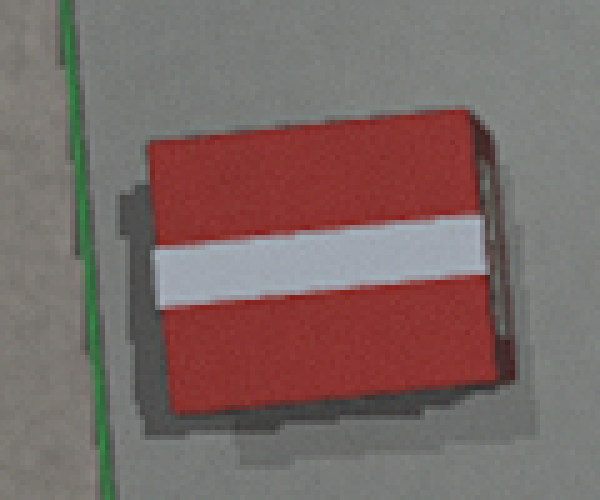

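```bash
python3 - <<'E'
from h import *
t=pickle.load(open('top0.pkl','rb')); s=pickle.load(open('side0.pkl','rb'))
print(hsv(t)[255:265:5,450:475:8].reshape(-1,3), hsv(s)[185:192:3,425:440:6].reshape(-1,3))
for c in(t,s):
    h=hsv(c); m=(h[...,0]>22)&(h[...,0]<34)&(h[...,1]>160)&(h[...,2]>90)
    print('tag',rect(c,m,.012))
c=t;h=hsv(c)
g=(abs(h[...,0].astype(int)-68)<22)&(h[...,1]>60)
cv2.imwrite('pics/g_top.png',g.astype(np.uint8)*255)
o=cv2.resize(c['frame'][140:330,320:520],None,fx=4,fy=3,interpolation=0)
o=cv2.resize(c['frame'][140:330,320:520],None,fx=3.1,fy=3.1,interpolation=0)
cv2.imwrite('pics/lane.png',np.clip(o[:,:,::-1].astype(int)*1.6,0,255).astype(np.uint8))
E
```

```text
[[ 32 145 165]
 [ 32 148 164]
 [ 33 149 166]
 [ 33 148 165]
 [ 32 149 163]
 [ 32 142 165]
 [ 33 143 168]
 [ 32 145 165]] [[ 25 255 204]
 [ 25 255 205]
 [ 25 255 205]
 [ 25 255 204]
 [ 25 255 204]
 [ 25 255 205]
 [ 25 255 205]
 [ 25 255 206]
 [ 25 255 204]]
tag ((506.6210632324219, -200.69036865234375), (7.21961305316654e-06, 2.9555587768554688), 87.25981903076172)
tag ((520.8069458007812, -175.7618865966797), (49.891693115234375, 49.77748489379883), 3.927612781524658)
```

View pics/g_top.png

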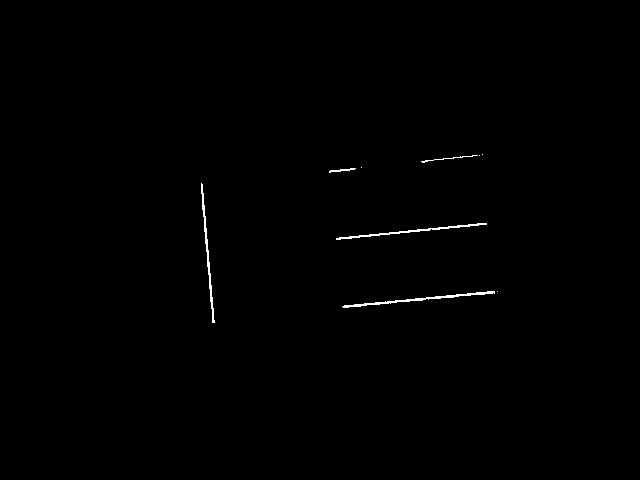

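View pics/lane.png

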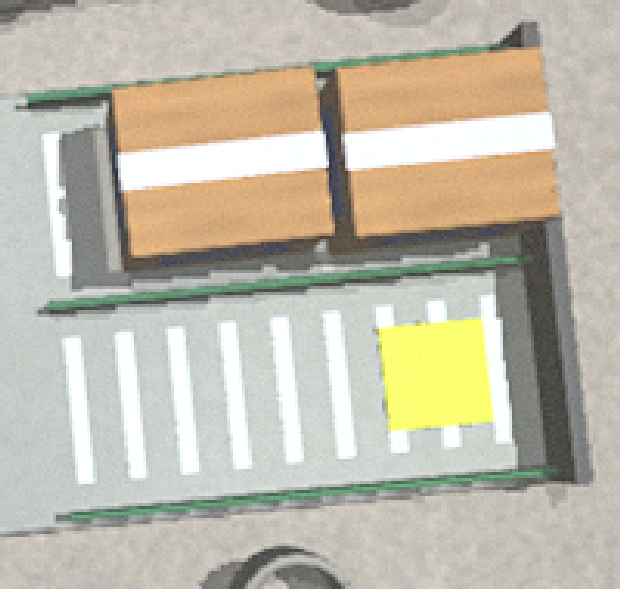

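```bash
cat >> h.py <<'E'
def yel(c):
    h=hsv(c); return (h[...,0]>20)&(h[...,0]<36)&(h[...,1]>115)&(h[...,2]>120)
def bigM(m): # largest component
    n,l,s,_=cv2.connectedComponentsWithStats(m.astype(np.uint8)); return l==1+np.argmax(s[1:,4])
E
python3 - <<'E'
from h import *
t=pickle.load(open('top0.pkl','rb')); s=pickle.load(open('side0.pkl','rb'))
for c in(t,s): print('tag',rect(c,bigM(yel(c)),.012))
h=hsv(t); g=(abs(h[...,0].astype(int)-68)<22)&(h[...,1]>60)
for nm,(a,b,x0,x1),z in(('mid',(220,243,330,495),.032),('near',(288,310,335,500),.032),('far',(150,175,325,490),.032)):
    ys,xs=np.nonzero(g[a:b,x0:x1]); w=ray(t,np.c_[xs+x0,ys+a],z)
    vx,vy,px,py=cv2.fitLine(w.astype(np.float32),cv2.DIST_HUBER,0,.01,.001).ravel()
    if vy>0: vx,vy=-vx,-vy
    print(nm,'dir angle(deg from -y, toward +x)',np.degrees(np.arctan2(vx,-vy)),'x at y=-.1:',px+vx*(-.1-py)/vy, 'y ends',w[:,1].min(),w[:,1].max())
ys,xs=np.nonzero(g[170:330,195:220]); w=ray(t,np.c_[xs+195,ys+170],.012)
print('front',cv2.minAreaRect((w*1000).astype(np.float32)))
# side view carton top
cv2.imwrite('pics/crop_side.png',cv2.resize(s['frame'][220:340,270:380],None,fx=5,fy=5,interpolation=0)[:,:,::-1])
# stocks: white/ brown top
E
```

```text
tag ((520.4323120117188, -176.01840209960938), (49.40220260620117, 49.31598663330078), 3.7906908988952637)
tag ((520.8055419921875, -175.84732055664062), (50.91322708129883, 51.52523422241211), 4.116762161254883)
mid dir angle(deg from -y, toward +x) 3.9681938 x at y=-.1: 0.5646733 y ends -0.21188575765074993 0.006255502111175268
near dir angle(deg from -y, toward +x) 3.9507768 x at y=-.1: 0.4651374 y ends -0.2227455425675195 0.0006864751794270797
far dir angle(deg from -y, toward +x) 4.2630324 x at y=-.1: 0.6653685 y ends -0.21104600742158264 0.013387001480260695
front ((544.3909912109375, 201.16574096679688), (211.01966857910156, 3.6823818683624268), 4.006059646606445)
```

View pics/crop_side.png

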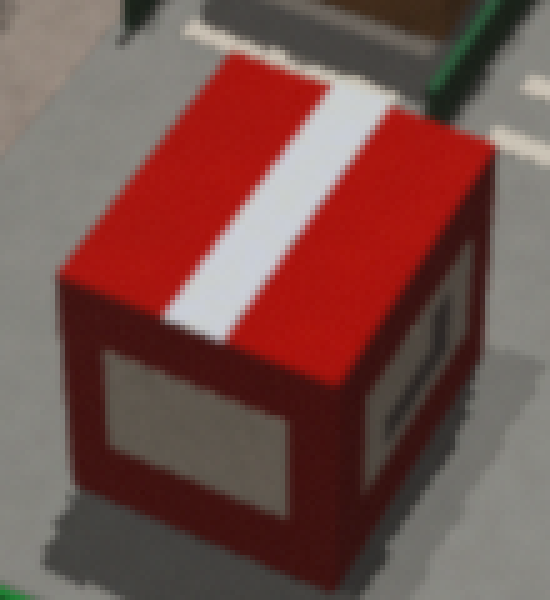

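Tray heading is 3.97° off −y and the two views agree. The carton is at tray (−110, −12) mm with about 0.3° yaw, and the lane centre is y = −50. The plan is to push it sideways about 38 mm with two spread fingertips, then down the lane from behind. The tips will stay above the rail tops. First, a turn to align the jaws with tray x.

Request:
carry_out:
  rows:
    - [[0,0,0.126,0,0,0,0.03],[0,0,0.126,0,0,0,0.03],[0,0,0.127,0,0,0,0.03],[0,0,0,0,0,0,0.03]]

```text
time_s: 0.5
eef_pos: [0.2488, -0.518, 0.2558]
tool_rot: [[0.068, -0.998, -0.0], [-0.998, -0.068, 0.001], [-0.001, 0.0, -1.0]]
force: [0.1, 0.2, 0.2]
finger_gap: 0.0305
```

```bash
cat >> h.py <<'E'
A=np.radians(3.97); D=np.array([np.sin(A),-np.cos(A),0]); Ey=np.array([np.cos(A),np.sin(A),0])
TAG=np.array([.5206,-.1760,.0]); O=TAG-.183*D+.05*Ey
def W(x,y,z): return O+x*D+y*Ey+np.array([0,0,z])
def T(p): p=np.asarray(p)-O*(np.arange(len(O))<2) if len(p)==3 else np.r_[p,0]-O; return np.array([p@D,p@Ey,p[2]])
def state():
    from rig import r
    o=r.get_obs(); R=o['tool_rot']
    print('t',o['time_s'],'tray mm',(T(o['eef_pos'])*1000).round(1),'head',np.degrees(np.arctan2(R[1,0],R[0,0])).round(2),'z',R[:,2].round(4),'F',o['force'].round(2),'Ftray',round(o['force']@D,2),round(o['force']@Ey,2),'gap',round(o['finger_gap'],4)); return o
def delta(x,y,z):
    o=state(); print('tool shift mm to target',((o['tool_rot'].T@(W(x,y,z)-o['eef_pos']))*1000).round(1))
def carton(n='top'):
    from rig import r
    c=r.capture(n); m=cv2.morphologyEx(bigM(red(c)).astype(np.uint8),cv2.MORPH_CLOSE,np.ones((25,25)))
    return c,m
E
python3 - <<'E'
from h import *
print('carton',T([.5385,.119])); print('origin',O)
delta(-.110,.065,.255)
t=pickle.load(open('top0.pkl','rb'))
print('elbow',T(ray(t,[243,138],.03)[0]))
E
```

```text
carton [-0.11005284 -0.01171888  0.        ]
origin [0.55781017 0.01002259 0.        ]
t 0.5 tray mm [ 505.4 -344.8  255.8] head -86.08 z [-4.e-04  1.e-03 -1.e+00] F [0.11 0.18 0.18] Ftray -0.17 0.12 gap 0.0305
tool shift mm to target [-615.7 -409.3    1.3]
elbow [-0.1190002   0.16279426  0.        ]
```

Request:
carry_out:
  rows:
    - [[0,0,0,-0.0308,-0.0205,0,0.03],[0,0,0,-0.0308,-0.0205,0,0.03],[0,0,0,-0.0308,-0.0205,0,0.03],[0,0,0,-0.0308,-0.0205,0,0.03],[0,0,0,-0.0308,-0.0205,0,0.03],[0,0,0,-0.0308,-0.0205,0,0.03],[0,0,0,-0.0308,-0.0205,0,0.03],[0,0,0,-0.0308,-0.0205,0,0.03],[0,0,0,-0.0308,-0.0205,0,0.03],[0,0,0,-0.0308,-0.0205,0,0.03],[0,0,0,-0.0308,-0.0205,0,0.03],[0,0,0,-0.0308,-0.0205,0,0.03],[0,0,0,-0.0308,-0.0205,0,0.03],[0,0,0,-0.0308,-0.0205,0,0.03],[0,0,0,-0.0308,-0.0205,0,0.03],[0,0,0,-0.0308,-0.0205,0,0.03],[0,0,0,-0.0308,-0.0205,0,0.03],[0,0,0,-0.0308,-0.0205,0,0.03],[0,0,0,-0.0308,-0.0205,0,0.03],[0,0,0,0,0,0,0.03]]

```text
time_s: 2.5
eef_pos: [0.5994, 0.0962, 0.2558]
tool_rot: [[0.076, -0.997, 0.002], [-0.997, -0.076, 0.002], [-0.002, -0.002, -1.0]]
force: [-0.3, -0.2, 0.1]
finger_gap: 0.0299
```

```bash
python3 - <<'E'
from h import *
delta(-.110,.070,.068)
E
```

```text
t 2.5 tray mm [-83.1  47.5 255.8] head -85.66 z [ 0.0015  0.0021 -1.    ] F [-0.26 -0.21  0.12] Ftray 0.19 -0.27 gap 0.0299
tool shift mm to target [-26.4 -22.4 187.9]
```

Request:
carry_out:
  rows:
    - [[0,0,0,-0.013,-0.011,0,0.03],[0,0,0,-0.013,-0.011,0,0.03],[0,0,0,0,0,0.03,0.03],[0,0,0,0,0,0.04,0.03],[0,0,0,0,0,0.04,0.03],[0,0,0,0,0,0.04,0.03],[0,0,0,0,0,0.025,0.03],[0,0,0,0,0,0,0.03],[0,0,0,0,0,0,0.03]]

```text
time_s: 3.4
eef_pos: [0.6179, 0.1196, 0.0814]
tool_rot: [[0.069, -0.998, -0.0], [-0.998, -0.069, 0.0], [-0.0, 0.0, -1.0]]
force: [0.4, -0.7, 1.0]
finger_gap: 0.0301
```

```bash
python3 - <<'E'
from h import *
delta(-.110,.070,.068)
from rig import r
a=r.capture('side')['frame'][150:390,200:440]; b=r.capture('top')['frame'][130:370,150:390]
cv2.imwrite('pics/pre1.png',cv2.resize(np.hstack([a,b]),None,fx=1.66,fy=1.66)[:,:,::-1])
E
```

```text
t 3.4 tray mm [-105.1   67.6   81.4] head -86.07 z [-4.e-04  0.e+00 -1.e+00] F [ 0.39 -0.69  1.  ] Ftray 0.72 0.34 gap 0.0301
tool shift mm to target [-4.9 -2.4 13.4]
```

View pics/pre1.png

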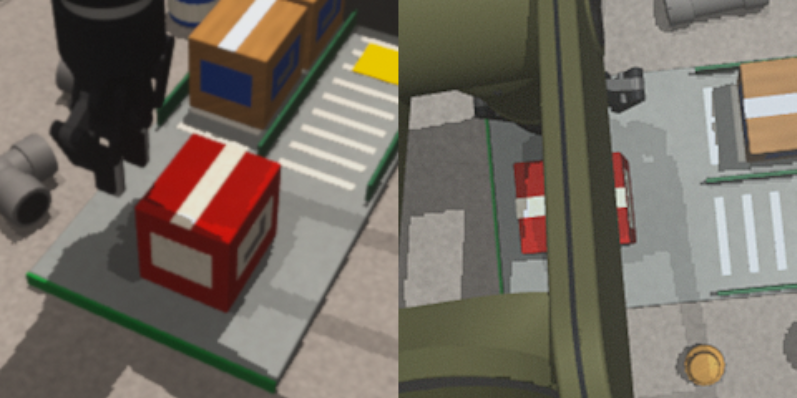

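The fingers stand behind the carton's far side, clear of the elbow and rails. Next is a slow sideways push.

Request:
carry_out:
  rows:
    - [[0,0,0,-0.005,0,0.011,0.03],[0,0,0,0,0.01,0,0.03],[0,0,0,0,0.01,0,0.03],[0,0,0,0,0.005,0,0.03],[0,0,0,0,0.005,0,0.03],[0,0,0,0,0.005,0,0.03],[0,0,0,0,0.005,0,0.03],[0,0,0,0,0.005,0,0.03],[0,0,0,0,0.005,0,0.03],[0,0,0,0,0.005,0,0.03],[0,0,0,0,0.005,0,0.03],[0,0,0,0,0,0,0.03]]

```text
time_s: 4.7
eef_pos: [0.5573, 0.1206, 0.0707]
tool_rot: [[0.069, -0.998, 0.001], [-0.998, -0.069, 0.0], [-0.0, -0.001, -1.0]]
force: [3.4, 0.5, 1.5]
finger_gap: 0.03
```

```bash
python3 - <<'E'
from h import *
delta(-.110,-.001,.068)
from rig import r
s=r.capture('side');b=r.capture('top')
pickle.dump((s,b),open('p2.pkl','wb'))
cv2.imwrite('pics/push1.png',cv2.resize(np.hstack([s['frame'][150:390,200:440],b['frame'][130:370,150:390]]),None,fx=1.66,fy=1.66)[:,:,::-1])
cv2.imwrite('pics/push1z.png',cv2.resize(s['frame'][150:350,250:450],None,fx=3,fy=3)[:,:,::-1])
E
```

```text
t 4.7 tray mm [-110.3    7.2   70.7] head -86.06 z [ 1.1e-03  2.0e-04 -1.0e+00] F [3.43 0.54 1.46] Ftray -0.3 3.46 gap 0.03
tool shift mm to target [0.4 8.2 2.7]
```

View pics/push1.png

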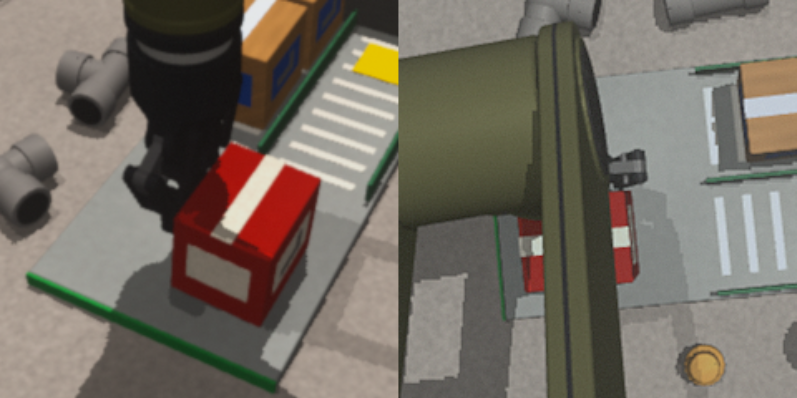

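View pics/push1z.png

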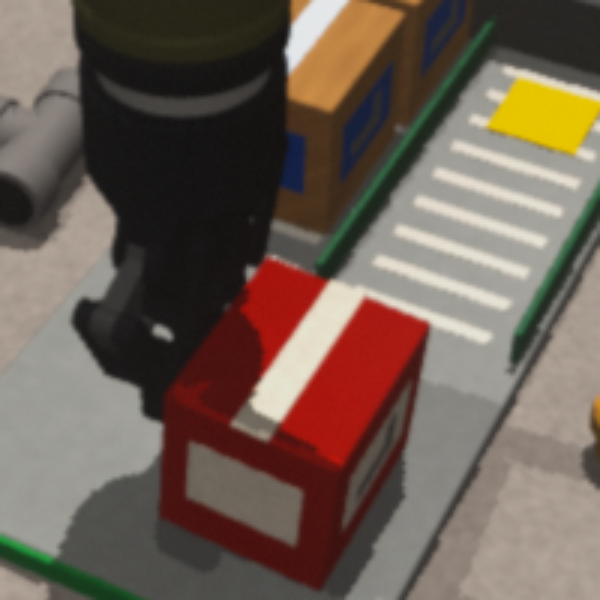

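```bash
cat >> h.py <<'E'
def edge(b):
    m=red(b); 
    n,l,s,_=cv2.connectedComponentsWithStats(m.astype(np.uint8)); m=np.isin(l,[i for i in range(1,n) if s[i,4]>40])
    P=[]
    for u in np.nonzero(m.any(0))[0]: P.append([u,np.nonzero(m[:,u])[0].max()+.5])
    return np.array([T(p) for p in ray(b,P,.092)])[:,:2]*1000, np.array(P)
E
python3 - <<'E'
from h import *
s,b=pickle.load(open('p2.pkl','rb'))
e,P=edge(b); print(np.c_[P,e].round(1)[::2])
E
```

```text
[[ 222.   262.5 -154.8  -22. ]
 [ 224.   271.5 -153.1  -34.5]
 [ 226.   303.5 -154.3  -78. ]
 [ 228.   305.5 -151.8  -80.9]
 [ 230.   305.5 -149.1  -81.2]
 [ 232.   304.5 -146.2  -80.1]
 [ 234.   304.5 -143.5  -80.4]
 [ 236.   304.5 -140.8  -80.7]
 [ 277.   252.5  -78.6  -16. ]
 [ 279.   266.5  -77.7  -35.2]
 [ 281.   298.5  -79.1  -78.5]
 [ 283.   300.5  -76.6  -81.5]
 [ 285.   299.5  -73.8  -80.4]
 [ 287.   299.5  -71.1  -80.7]
 [ 289.   299.5  -68.4  -80.9]
 [ 291.   297.5  -65.5  -78.5]]
```

The near edge of the carton reads y = −80.7 mm at both ends, so it is straight. Another 7.5 mm centres it, then I back off and lift.

Request:
carry_out:
  rows:
    - [[0,0,0,0,0.0025,0,0.03],[0,0,0,0,0.0025,0,0.03],[0,0,0,0,0.0025,0,0.03],[0,0,0,0,0,0,0.03],[0,0,0,0,-0.015,0,0.03],[0,0,0,0,-0.02,0,0.03],[0,0,0,0,0,-0.03,0.03],[0,0,0,0,0,-0.04,0.03],[0,0,0,0,0,-0.03,0.03],[0,0,0,-0.035,0,0,0.03],[0,0,0,-0.04,0,0,0.03],[0,0,0,-0.03,0,0,0.03],[0,0,0,0,0,0,0.03]]

```text
time_s: 6.1
eef_pos: [0.5743, 0.2301, 0.1689]
tool_rot: [[0.072, -0.997, -0.006], [-0.997, -0.072, -0.0], [-0.0, 0.006, -1.0]]
force: [-0.4, -0.9, 0.9]
finger_gap: 0.03
```

```bash
python3 - <<'E'
from h import *
state()
from rig import r
s=r.capture('side');b=r.capture('top')
pickle.dump((s,b),open('p3.pkl','wb'))
cv2.imwrite('pics/p3.png',cv2.resize(np.hstack([s['frame'][150:390,200:440],b['frame'][130:370,150:390]]),None,fx=1.66,fy=1.66)[:,:,::-1])
e,P=edge(b); print(np.c_[P,e].round(1)[::4])
E
```

```text
t 6.1 tray mm [-218.4   31.6  168.9] head -85.85 z [-0.0058 -0.     -1.    ] F [-0.43 -0.86  0.93] Ftray 0.83 -0.49 gap 0.03
[[ 222.   256.5 -154.1  -13.8]
 [ 226.   302.5 -154.1  -76.6]
 [ 230.   307.5 -149.3  -83.9]
 [ 234.   307.5 -143.9  -84.4]
 [ 238.   307.5 -138.4  -85. ]
 [ 242.   306.5 -132.9  -84.1]
 [ 246.   306.5 -127.5  -84.7]
 [ 250.   306.5 -122.   -85.2]
 [ 254.   305.5 -116.5  -84.4]
 [ 258.   305.5 -111.1  -84.9]
 [ 262.   304.5 -105.5  -84.1]
 [ 266.   304.5 -100.1  -84.6]
 [ 270.   303.5  -94.6  -83.8]
 [ 274.   303.5  -89.2  -84.3]
 [ 278.   303.5  -83.8  -84.9]
 [ 282.   302.5  -78.3  -84. ]
 [ 286.   302.5  -72.9  -84.6]
 [ 290.   301.5  -67.3  -83.8]]
```

View pics/p3.png

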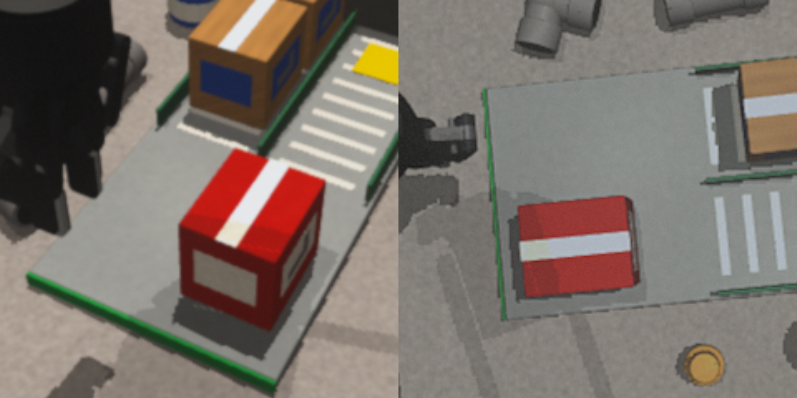

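```bash
cat >> h.py <<'E'
def cart(b):
    m=cv2.morphologyEx(bigM(red(b)).astype(np.uint8)*0+red(b).astype(np.uint8),cv2.MORPH_CLOSE,np.ones((25,25)))
    m=bigM(cv2.morphologyEx(m,cv2.MORPH_OPEN,np.ones((9,9))))
    q=rect(b,m,.092); print('carton top rect',q,'tray',T(np.array(q[0])/1000)[:2]*1000)
def drive(o,x,y,z): pass
E
python3 - <<'E'
from h import *
s,b=pickle.load(open('p3.pkl','rb'))
cart(b)
t=pickle.load(open('top0.pkl','rb')); cart(t)
e,P=edge(b); k=(e[:,0]>-150)&(e[:,0]<-68); print(np.polyfit(e[k,0],e[k,1],1), e[k,1].mean())
e,P=edge(t); k=(e[:,0]>-150)&(e[:,0]<-68); print(np.polyfit(e[k,0],e[k,1],1), e[k,1].mean())
delta(-.110,.016,.170); delta(-.110,-.0045,.070)
E
```

```text
carton top rect ((502.88482666015625, 116.15232849121094), (74.17819213867188, 88.75249481201172), 3.9017696380615234) tray [-109.67778565  -47.44574921]
carton top rect ((538.4642333984375, 118.82426452636719), (74.10640716552734, 88.95521545410156), 4.28571891784668) tray [-109.88000055  -11.76672827]
[ 5.8007103e-04 -8.4322671e+01] -84.3859047310568
[ 7.51655826e-03 -4.79703478e+01] -48.7854472386607
t 6.2 tray mm [-215.3   32.1  168.8] head -85.95 z [-0.0052 -0.0022 -1.    ] F [ 0.8  -0.    0.03] Ftray 0.06 0.8 gap 0.0302
tool shift mm to target [105.2  16.3  -0.9]
t 6.2 tray mm [-215.3   32.1  168.8] head -85.95 z [-0.0052 -0.0022 -1.    ] F [ 0.8  -0.    0.03] Ftray 0.06 0.8 gap 0.0302
tool shift mm to target [105.   36.2  99.2]
```

The carton is about 3 mm short of the lane centre and square to it. Since rail contact fails the job, I'll touch it up with a second small push.

Request:
carry_out:
  rows:
    - [[0,0,0,0.035,0,0,0.03],[0,0,0,0.04,0,0,0.03],[0,0,0,0.03,0,0,0.03],[0,0,0,0,0,0,0.03],[0,0,0,0,0,0.035,0.03],[0,0,0,0,0,0.04,0.03],[0,0,0,0,0,0.024,0.03],[0,0,0,0,0,0,0.03],[0,0,0,0,0.008,0,0.03],[0,0,0,0,0.008,0,0.03],[0,0,0,0,0.006,0,0.03],[0,0,0,0,0,0,0.03],[0,0,0,0,0,0,0.03]]

```text
time_s: 7.5
eef_pos: [0.563, 0.1211, 0.0724]
tool_rot: [[0.069, -0.998, 0.002], [-0.998, -0.069, 0.0], [-0.0, -0.002, -1.0]]
force: [0.1, -0.2, -0.0]
finger_gap: 0.03
```

```bash
python3 - <<'E'
from h import *
delta(-.110,0,.070)
E
```

```text
t 7.5 tray mm [-110.5   12.9   72.4] head -86.05 z [ 2.e-03  3.e-04 -1.e+00] F [ 0.05 -0.15 -0.01] Ftray 0.16 0.04 gap 0.03
tool shift mm to target [ 0.5 12.9  2.4]
```

Request:
carry_out:
  rows:
    - [[0,0,0,0,0.004,0,0.03],[0,0,0,0,0.004,0,0.03],[0,0,0,0,0.003,0,0.03],[0,0,0,0,0.002,0,0.03],[0,0,0,0,0,0,0.03],[0,0,0,0,0,0,0.03],[0,0,0,0,0,0,0.03]]

```text
time_s: 8.2
eef_pos: [0.5508, 0.1202, 0.0717]
tool_rot: [[0.069, -0.998, 0.002], [-0.998, -0.069, 0.0], [-0.0, -0.002, -1.0]]
force: [4.2, -0.9, 2.7]
finger_gap: 0.03
```

```bash
python3 - <<'E'
from h import *
state()
from rig import r
b=r.capture('top'); e,P=edge(b); print(e[::4].round(1))
E
```

```text
t 8.2 tray mm [-110.4    0.6   71.7] head -86.06 z [ 1.8e-03  3.0e-04 -1.0e+00] F [ 4.15 -0.85  2.75] Ftray 1.14 4.08 gap 0.03
[[-154.6  -35.7]
 [-153.6  -86.2]
 [-148.2  -86.7]
 [-142.8  -87.2]
 [ -78.8  -32.3]
 [ -78.5  -86.7]
 [ -73.1  -87.2]
 [ -67.7  -87.8]]
```

The edge now reads about −87.2 mm, so the carton is centred within 1 mm. Now I retreat, lift, move behind it and turn a quarter.

Request:
carry_out:
  rows:
    - [[0,0,0,0,-0.012,0,0.03],[0,0,0,0,-0.02,0,0.03],[0,0,0,0,0,0,0.03],[0,0,0,0,0,-0.03,0.03],[0,0,0,0,0,-0.04,0.03],[0,0,0,0,0,-0.03,0.03],[0,0,0,-0.035,0,0,0.03],[0,0,0,-0.04,0,0,0.03],[0,0,0,-0.03,0,0,0.03],[0,0,0,0,0,0,0.03]]

```text
time_s: 9.25
eef_pos: [0.5723, 0.2302, 0.1705]
tool_rot: [[0.072, -0.997, -0.003], [-0.997, -0.072, 0.001], [-0.001, 0.003, -1.0]]
force: [0.3, -0.3, 0.2]
finger_gap: 0.0304
```

Request:
carry_out:
  rows:
    - [[0,0,-0.13,0,0,0,0.03],[0,0,-0.13,0,0,0,0.03],[0,0,-0.13,0,0,0,0.03],[0,0,-0.13,0,0,0,0.03],[0,0,-0.13,0,0,0,0.03],[0,0,-0.13,0,0,0,0.03],[0,0,-0.13,0,0,0,0.03],[0,0,-0.13,0,0,0,0.03],[0,0,-0.13,0,0,0,0.03],[0,0,-0.13,0,0,0,0.03],[0,0,-0.13,0,0,0,0.03],[0,0,-0.13,0,0,0,0.03],[0,0,0,0,0,0,0.03],[0,0,0,0,0,0,0.03]]

```text
time_s: 10.65
eef_pos: [0.5735, 0.2261, 0.1706]
tool_rot: [[0.999, 0.055, -0.002], [0.055, -0.999, -0.001], [-0.002, 0.001, -1.0]]
force: [-0.5, -0.1, -0.0]
finger_gap: 0.0298
```

```bash
python3 - <<'E'
from h import *
delta(-.205,-.055,.080)
from rig import r
s=r.capture('side');b=r.capture('top')
pickle.dump((s,b),open('p4.pkl','wb')); cart(b)
cv2.imwrite('pics/p4.png',cv2.resize(np.hstack([s['frame'][150:390,200:440],b['frame'][130:370,150:390]]),None,fx=1.66,fy=1.66)[:,:,::-1])
E
```

```text
t 10.65 tray mm [-214.5   30.6  170.6] head 3.13 z [-0.0023 -0.001  -1.    ] F [-0.46 -0.15 -0.  ] Ftray 0.11 -0.47 gap 0.0298
tool shift mm to target [-85.3  10.7  90.8]
carton top rect ((502.8963928222656, 116.27676391601562), (74.13822174072266, 88.74283599853516), 3.9020206928253174) tray [-109.80112171  -47.42559562]
```

View pics/p4.png

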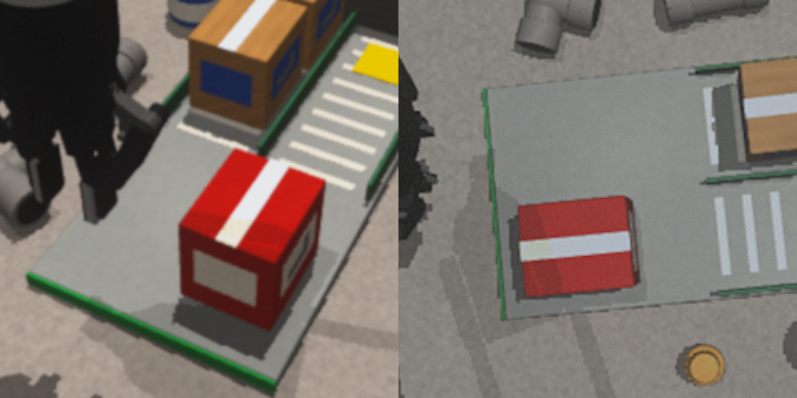

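The rectangle fit puts the carton at y ≈ −47.4, exactly where it was before the touch-up. So that push only leaned it slightly and it settled back, which means friction is high and I was pushing too high up. I'll push lower from here, with the fingers inside the lane and well clear of the rails. The last 3 mm sideways can come from a slight diagonal while still on the apron.

Request:
carry_out:
  rows:
    - [[0,0,-0.0147,0,0,0,0.03],[0,0,0,-0.027,0.003,0,0.03],[0,0,0,-0.027,0.003,0,0.03],[0,0,0,-0.027,0.003,0,0.03],[0,0,0,0,0,0.03,0.03],[0,0,0,0,0,0.04,0.03],[0,0,0,0,0,0.03,0.03],[0,0,0,0,0,0,0.03],[0,0,0,0,0,0,0.03],[0,0,0,0,0,0,0.03]]

```text
time_s: 11.75
eef_pos: [0.4957, 0.2127, 0.0728]
tool_rot: [[0.997, 0.073, 0.003], [0.073, -0.997, 0.001], [0.003, -0.001, -1.0]]
force: [0.5, 0.3, -0.5]
finger_gap: 0.0297
```

```bash
python3 - <<'E'
from h import *
delta(-.175,-.051,.055)
from rig import r
s=r.capture('side');b=r.capture('top')
pickle.dump((s,b),open('p5.pkl','wb')); cart(b)
cv2.imwrite('pics/p5.png',cv2.resize(s['frame'][150:390,200:440],None,fx=2.45,fy=2.45)[:,:,::-1])
E
```

```text
t 11.75 tray mm [-206.4  -47.9   72.8] head 4.16 z [ 0.0027  0.001  -1.    ] F [ 0.51  0.32 -0.52] Ftray -0.28 0.53 gap 0.0297
tool shift mm to target [-3.3 31.4 17.8]
carton top rect ((502.8338623046875, 116.23648834228516), (74.26842498779297, 88.92720031738281), 3.9020018577575684) tray [-109.76527203  -47.49076454]
```

View pics/p5.png

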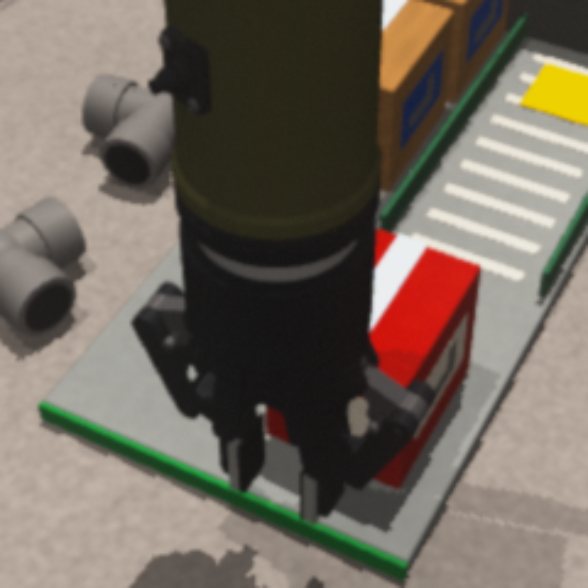

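```bash
python3 - <<'E'
from h import *
s,b=pickle.load(open('p5.pkl','rb'))
C=-s['R'].T@s['t']
for nm,uv,xt in [('tipL',(298,349.5),-.217),('tipR',(327,361),-.217),('knL',(255,280),-.2164),('knL',(255,280),-.2064),('knR',(373.5,319.4),-.2164),('knR',(373.5,319.4),-.2064)]:
    d=s['R'].T@np.linalg.inv(s['mtx'])@np.r_[uv,1]
    k=(xt-(C-O)@D)/(d@D); print(nm,(T(C+k*d)*1000).round(1))
E
```

```text
tipL [-217.   -31.5   53.3]
tipR [-217.   -68.5   55.9]
knL [-216.4   17.5  143.9]
knL [-206.4   25.3  130.2]
knR [-216.4 -118.   157.4]
knR [-206.4 -114.3  144.1]
```

Seen from the side, the tips stand 18–19 mm ahead of the TCP. At TCP z = 53 mm they will be about 22 mm above the plate, and the gripper body still clears the carton top. I'll push most of the apron slowly with a 3 mm sideways drift, then look.

Request:
carry_out:
  rows:
    - [[0,0,0,-0.003,0,0.01,0.03],[0,0,0,0,0,0.0095,0.03],[0,0,0,0,0.01,0,0.03],[0,0,0,0,0.01,0,0.03],[0,0,0,0,0.01,0,0.03],[0,0,0,0,0.005,0,0.03],[0,0,0,0,0.005,0,0.03],[0,0,0,0,0.005,0,0.03],[0,0,0,0,0.005,0,0.03],[0,0,0,-0.0004,0.005,0,0.03],[0,0,0,-0.0004,0.005,0,0.03],[0,0,0,-0.0004,0.005,0,0.03],[0,0,0,-0.0004,0.005,0,0.03],[0,0,0,-0.0004,0.005,0,0.03],[0,0,0,-0.0004,0.005,0,0.03],[0,0,0,-0.0004,0.005,0,0.03],[0,0,0,0,0,0,0.03],[0,0,0,0,0,0,0.03]]

```text
time_s: 13.65
eef_pos: [0.4943, 0.1264, 0.0515]
tool_rot: [[0.997, 0.072, -0.001], [0.072, -0.997, -0.001], [-0.001, 0.001, -1.0]]
force: [-0.1, 1.4, 0.5]
finger_gap: 0.0302
```

```bash
python3 - <<'E'
from h import *
state()
from rig import r
s=r.capture('side');b=r.capture('top')
pickle.dump((s,b),open('p6.pkl','wb')); e,P=edge(b); print(e[::4].round(1))
cv2.imwrite('pics/p6.png',cv2.resize(np.hstack([s['frame'][130:370,220:460],b['frame'][130:370,190:430]]),None,fx=1.66,fy=1.66)[:,:,::-1])
E
```

```text
t 13.65 tray mm [-120.5  -55.3   51.5] head 4.15 z [-1.e-03 -6.e-04 -1.e+00] F [-0.11  1.45  0.48] Ftray -1.45 -0.01 gap 0.0302
[[-94.9 -14.3]
 [-91.5 -36.5]
 [-89.3 -70.8]
 [-85.4 -87.4]
 [-80.  -87.9]
 [-74.5 -87.1]
 [-69.1 -87.6]
 [-63.5 -86.8]
 [-58.1 -87.4]
 [-52.6 -86.5]
 [-47.2 -87.1]
 [-41.9 -87.6]
 [-36.3 -86.8]
 [-31.  -87.3]
 [-25.5 -86.5]
 [-20.1 -87. ]
 [-14.6 -86.2]]
```

View pics/p6.png

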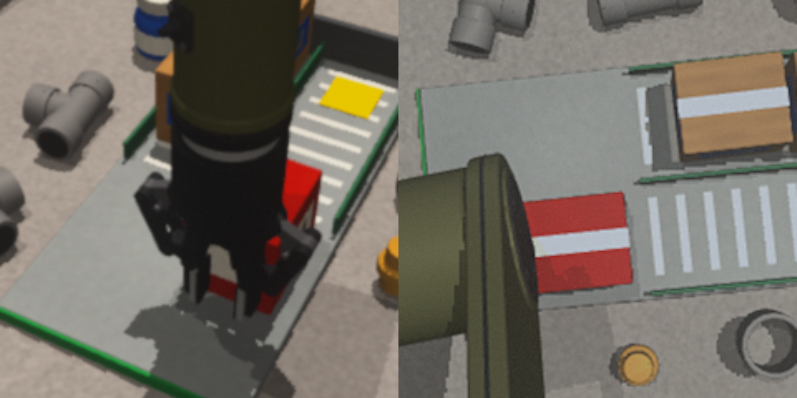

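```bash
python3 - <<'E'
from h import *
s,b=pickle.load(open('p6.pkl','rb'))
cv2.imwrite('pics/p6z.png',cv2.resize(np.hstack([s['frame'][215:325,310:420],b['frame'][235:345,235:345]]),None,fx=3.6,fy=3.6,interpolation=0)[:,:,::-1])
m=red(b)
for v in (250,265,285,295):
    u=np.nonzero(m[v,:340])[0].max()+.5; print(v,u,T(ray(b,[u,v],.092)[0])[:2]*1000,T(ray(b,[u,v],.012)[0])[:2]*1000)
E
```

```text
250 325.5 [-12.58704137 -19.19907014] [-13.44646164 -15.15289012]
265 326.5 [-13.27426607 -39.57792795] [-14.20440534 -37.62883871]
285 328.5 [-13.29032993 -66.72711094] [-14.22212226 -67.57181426]
295 330.5 [-11.95534168 -80.38495088] [-12.74975675 -82.63511719]
```

View pics/p6z.png

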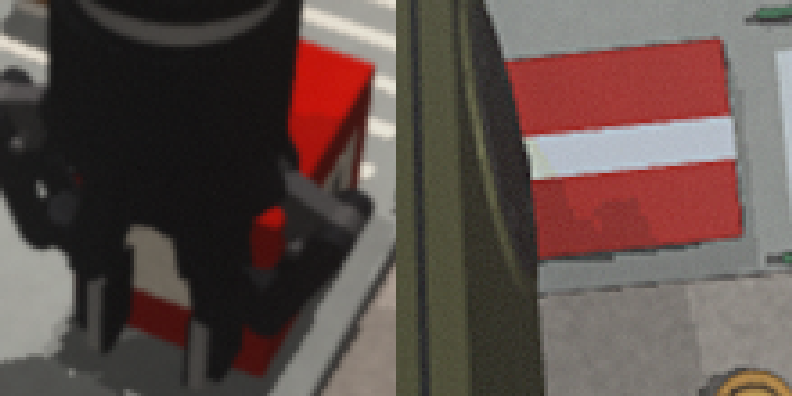

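```bash
python3 - <<'E'
from h import *
s,b=pickle.load(open('p6.pkl','rb'))
for x in(-.013,-.019): print(x,'front near top',proj(s,W(x,-.088,.092)),'top at z.089',proj(s,W(x,-.088,.089)))
for x in(-.103,-.109): print(x,'rear near bottom',proj(s,W(x,-.088,.012)),proj(s,W(x,-.088,.017)),'rear far bot',proj(s,W(x,-.012,.012)))
E
```

```text
-0.013 front near top [[414.57072284 231.87005615]] top at z.089 [[414.31773832 233.58578449]]
-0.019 front near top [[412.84879161 234.69667851]] top at z.089 [[412.59934717 236.41349045]]
-0.103 rear near bottom [[381.98519386 320.27409844]] [[382.25679477 317.80176796]] rear far bot [[329.1513641  299.06027106]]
-0.109 rear near bottom [[380.08250369 323.58381197]] [[380.34646719 321.11404034]] rear far bot [[327.04025978 302.14904352]]
```

The carton stands flat with its bottom rear edge at x = −103 and top front at −13. It is centred at y ≈ −49.5 with no tilt, so I'll continue into the lane.

Request:
carry_out:
  rows:
    - [[0,0,0.003,0,0.003,0,0.03],[0,0,0,0,0.005,0,0.03],[0,0,0,0,0.006,0,0.03],[0,0,0,0,0.006,0,0.03],[0,0,0,0,0.006,0,0.03],[0,0,0,0,0.006,0,0.03],[0,0,0,0,0.006,0,0.03],[0,0,0,0,0.006,0,0.03],[0,0,0,0,0.006,0,0.03],[0,0,0,0,0.006,0,0.03],[0,0,0,0,0.006,0,0.03],[0,0,0,0,0.006,0,0.03],[0,0,0,0,0.006,0,0.03],[0,0,0,0,0.004,0,0.03],[0,0,0,0,0.002,0,0.03],[0,0,0,0,0,0,0.03]]

```text
time_s: 15.35
eef_pos: [0.5003, 0.0467, 0.0517]
tool_rot: [[0.998, 0.069, -0.0], [0.069, -0.998, -0.0], [-0.0, 0.0, -1.0]]
force: [0.0, 1.7, -0.7]
finger_gap: 0.0299
```

```bash
cat >> h.py <<'E'
def look(k):
    state()
    from rig import r
    s=r.capture('side');b=r.capture('top')
    pickle.dump((s,b),open(f'p{k}.pkl','wb')); e,P=edge(b); print(e[::6].round(1))
    # far edge
    m=red(b); n,l,st,_=cv2.connectedComponentsWithStats(m.astype(np.uint8)); m=np.isin(l,[i for i in range(1,n) if st[i,4]>40])
    q=[[u,np.nonzero(m[:,u])[0].min()-.5] for u in np.nonzero(m.any(0))[0]]
    print('far',np.array([T(p)[:2]*1000 for p in ray(b,q,.092)])[::6].round(1))
    q=[[np.nonzero(m[v])[0].max()+.5,v] for v in np.nonzero(m.any(1))[0]]
    print('front',np.array([T(p)[:2]*1000 for p in ray(b,q,.092)])[::8].round(1))
    cv2.imwrite(f'pics/p{k}.png',cv2.resize(np.hstack([s['frame'][110:350,260:500],b['frame'][130:370,270:510]]),None,fx=1.66,fy=1.66)[:,:,::-1])
E
python3 - <<'E'
from h import *
look(7)
E
```

```text
t 15.35 tray mm [-40.5 -54.9  51.7] head 3.98 z [-2.e-04 -4.e-04 -1.e+00] F [ 0.01  1.7  -0.74] Ftray -1.7 0.13 gap 0.0299
[[  2.3 -40.5]
 [ 36.2 -79. ]
 [ 43.4 -87.8]
 [ 51.6 -87.3]
 [ 59.7 -86.7]]
far [[  5.  -13.5]
 [ 43.2 -13.2]
 [ 51.4 -12.7]
 [ 59.4 -13.5]
 [ 66.3 -25.1]]
front [[ 66.9 -13.6]
 [ 65.7 -24.4]
 [ 65.9 -35.3]
 [  5.7 -40.1]
 [ 66.3 -69.2]
 [ 66.5 -80. ]
 [  2.5 -84.5]]
```

View pics/p7.png

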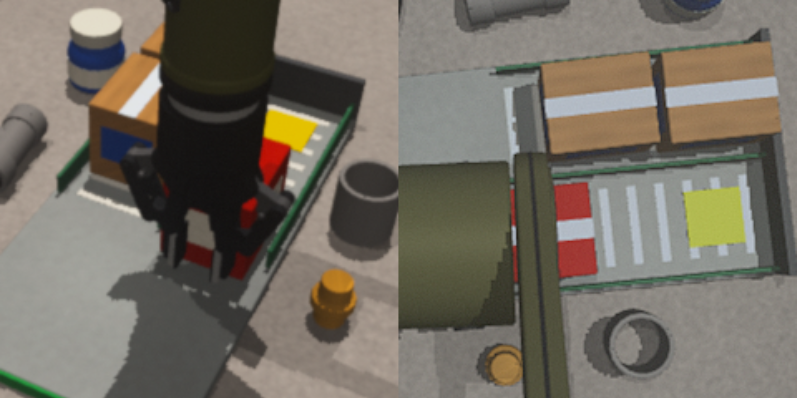

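```bash
python3 - <<'E'
from h import *
s,b=pickle.load(open('p7.pkl','rb'))
cv2.imwrite('pics/p7z.png',cv2.resize(s['frame'][180:300,320:440],None,fx=5,fy=5,interpolation=cv2.INTER_CUBIC)[:,:,::-1].astype(float).clip(0,150)*1.7)
# where would the stock2 near-top edge (y=12,z=92) plane lie relative: project tool-frame grid
for dy in(40,50,60,65,70,75):
    print(dy,[ (proj(s,W(-.0405,-.0549+dy/1000,z))[0]-[320,180]).round(1)*5 for z in(.08,.092,.1,.11,.12,.13)])
E
```

```text
40 [array([167.5, 267.5]), array([169. , 233.5]), array([170. , 210.5]), array([171.5, 181. ]), array([173., 151.]), array([174.5, 120.5])]
50 [array([133. , 255.5]), array([134.5, 221.5]), array([135. , 198.5]), array([136., 169.]), array([137.5, 139. ]), array([138.5, 108.5])]
60 [array([ 99. , 243.5]), array([100. , 209.5]), array([100.5, 186.5]), array([101., 157.]), array([102., 127.]), array([102.5,  96.5])]
65 [array([ 82. , 237.5]), array([ 83. , 203.5]), array([ 83.5, 180.5]), array([ 84., 151.]), array([ 84.5, 121.5]), array([85., 91.])]
70 [array([ 65.5, 231.5]), array([ 66. , 197.5]), array([ 66. , 174.5]), array([ 66.5, 145. ]), array([ 67. , 115.5]), array([67.5, 85. ])]
75 [array([ 48.5, 225.5]), array([ 49. , 191.5]), array([ 49. , 168.5]), array([ 49.5, 139.5]), array([ 49.5, 109.5]), array([50., 79.])][ WARN:0@0.089] global loadsave.cpp:1063 imwrite_ Unsupported depth image for selected encoder is fallbacked to CV_8U.
```

View pics/p7z.png

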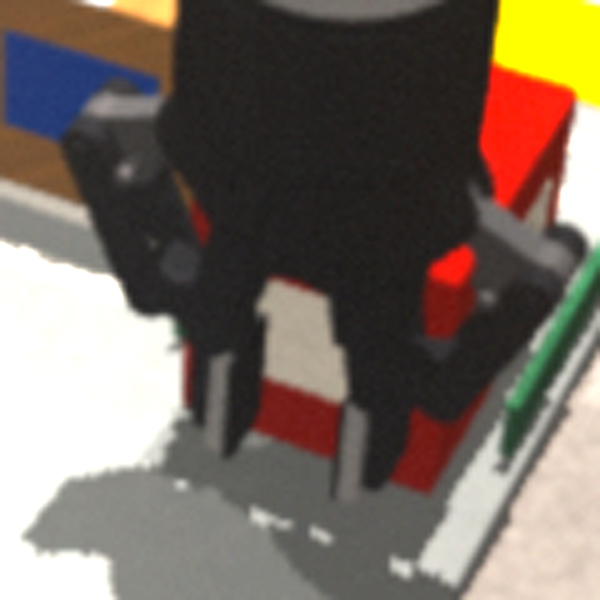

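```bash
python3 - <<'E'
from h import *
t=pickle.load(open('top0.pkl','rb'))
for uv in [(361.9,222.9),(427.1,215.2),(435.5,216.1),(500,209.7)]: print((T(ray(t,uv,.092)[0])*1000).round(1))
E
```

```text
[40.3 12.5  0. ]
[128.9  13.9   0. ]
[140.   11.5   0. ]
[226.9  11.3   0. ]
```

The fingers' outer link passes only about 4 mm from the top edge of stock2. I'll back off, shift 4 mm away from it and raise 6 mm before going on.

Request:
carry_out:
  rows:
    - [[0,0,0,0,-0.008,0,0.03],[0,0,0,0,-0.008,0,0.03],[0,0,0,-0.004,0,-0.006,0.03],[0,0,0,0,0,0,0.03],[0,0,0,0,0.006,0,0.03],[0,0,0,0,0.006,0,0.03],[0,0,0,0,0.006,0,0.03],[0,0,0,0,0.006,0,0.03],[0,0,0,0,0.006,0,0.03],[0,0,0,0,0.006,0,0.03],[0,0,0,0,0.006,0,0.03],[0,0,0,0,0.006,0,0.03],[0,0,0,0,0.006,0,0.03],[0,0,0,0,0.006,0,0.03],[0,0,0,0,0.006,0,0.03],[0,0,0,0,0.006,0,0.03],[0,0,0,0,0.004,0,0.03],[0,0,0,0,0.002,0,0.03],[0,0,0,0,0,0,0.03]]

```text
time_s: 17.35
eef_pos: [0.5007, -0.0156, 0.0578]
tool_rot: [[0.998, 0.07, 0.0], [0.07, -0.998, -0.001], [-0.0, 0.001, -1.0]]
force: [1.0, 0.2, -1.1]
finger_gap: 0.0301
```

```bash
python3 - <<'E'
from h import *
look(8)
s,b=pickle.load(open('p8.pkl','rb'))
cv2.imwrite('pics/p8z.png',cv2.resize(s['frame'][120:280,320:480],None,fx=3.7,fy=3.7,interpolation=cv2.INTER_CUBIC)[:,:,::-1])
E
```

```text
t 17.35 tray mm [ 21.6 -58.8  57.8] head 3.99 z [ 0.e+00 -6.e-04 -1.e+00] F [ 0.98  0.21 -1.12] Ftray -0.14 1.0 gap 0.0301Traceback (most recent call last):
  File "<stdin>", line 2, in <module>
  File "h.py", line 51, in look
    pickle.dump((s,b),open(f'p{k}.pkl','wb')); e,P=edge(b); print(e[::6].round(1))
                                                   ~~~~^^^
  File "h.py", line 41, in edge
    return np.array([T(p) for p in ray(b,P,.092)])[:,:2]*1000, np.array(P)
                                   ~~~^^^^^^^^^^
  File "h.py", line 4, in ray
    d=np.c_[uv,np.ones(len(uv))]@np.linalg.inv(c['mtx']).T@c['R']
      ~~~~~~~~~~~~~~~~~~~~~~~~~~^~~~~~~~~~~~~~~~~~~~~~~~~~
ValueError: matmul: Input operand 1 has a mismatch in its core dimension 0, with gufunc signature (n?,k),(k,m?)->(n?,m?) (size 3 is different from 1)
```

```bash
python3 - <<'E'
from h import *
s,b=pickle.load(open('p8.pkl','rb'))
cv2.imwrite('pics/p8.png',cv2.resize(np.hstack([s['frame'][100:340,260:500],b['frame'][130:370,270:510]]),None,fx=1.66,fy=1.66)[:,:,::-1])
cv2.imwrite('pics/p8z.png',cv2.resize(s['frame'][120:280,320:480],None,fx=3.7,fy=3.7,interpolation=cv2.INTER_CUBIC)[:,:,::-1])
E
```

```text
(no output)
```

View pics/p8.png

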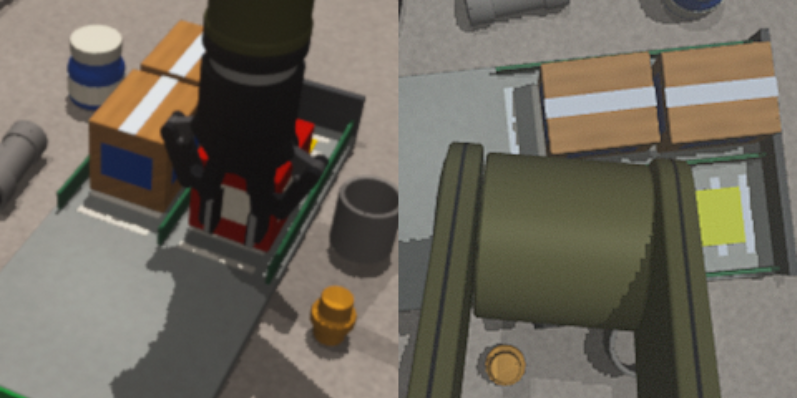

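View pics/p8z.png

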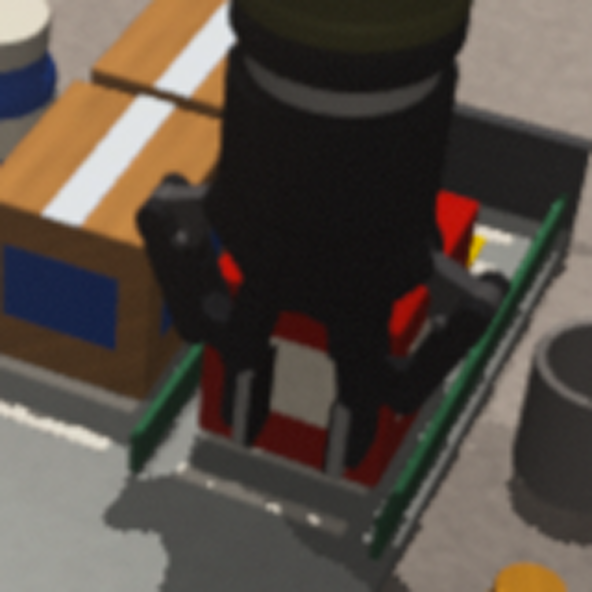

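```bash
python3 - <<'E'
from h import *
s,b=pickle.load(open('p8.pkl','rb'))
for uv in [(374,235.3),(418.8,251.5)]: print((T(ray(s,uv,.012)[0])*1000).round(1))
E
```

```text
[ 37.2 -13.7   0. ]
[ 36.2 -84.5   0. ]
```

From the side view, the carton's rear edge is at x ≈ 37–38 mm, centred and square. I'll keep pushing.

Request:
carry_out:
  rows:
    - [[0,0,0,0,0.004,0,0.03],[0,0,0,0,0.006,0,0.03],[0,0,0,0,0.006,0,0.03],[0,0,0,0,0.006,0,0.03],[0,0,0,0,0.006,0,0.03],[0,0,0,0,0.006,0,0.03],[0,0,0,0,0.006,0,0.03],[0,0,0,0,0.006,0,0.03],[0,0,0,0,0.006,0,0.03],[0,0,0,0,0.006,0,0.03],[0,0,0,0,0.006,0,0.03],[0,0,0,0,0.006,0,0.03],[0,0,0,0,0.006,0,0.03],[0,0,0,0,0.004,0,0.03],[0,0,0,0,0.002,0,0.03],[0,0,0,0,0,0,0.03]]

```text
time_s: 19.05
eef_pos: [0.5065, -0.0974, 0.0578]
tool_rot: [[0.998, 0.07, 0.0], [0.07, -0.998, -0.001], [0.0, 0.001, -1.0]]
force: [-0.2, 1.4, 0.8]
finger_gap: 0.03
```

```bash
python3 - <<'E'
from h import *
state()
from rig import r
s=r.capture('side');b=r.capture('top'); pickle.dump((s,b),open('p9.pkl','wb'))
cv2.imwrite('pics/p9.png',cv2.resize(np.hstack([s['frame'][90:290,320:520],b['frame'][150:350,330:530]]),None,fx=2,fy=2)[:,:,::-1])
E
```

```text
t 19.05 tray mm [103.6 -58.7  57.8] head 3.99 z [ 2.e-04 -7.e-04 -1.e+00] F [-0.22  1.41  0.84] Ftray -1.42 -0.12 gap 0.03
```

View pics/p9.png

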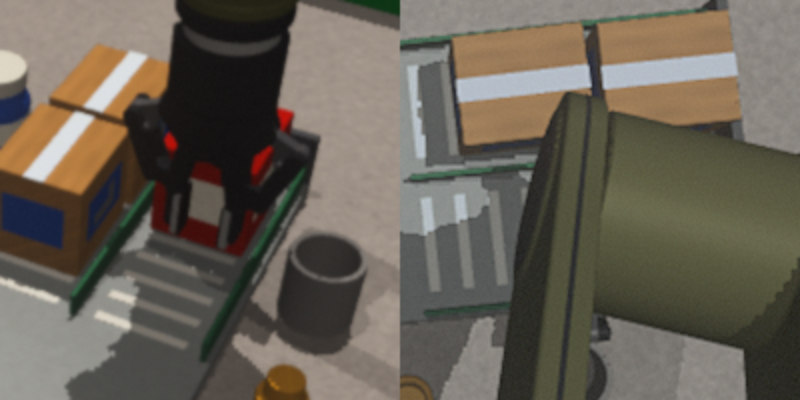

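Request:
carry_out:
  rows:
    - [[0,0,0,0,0.003,0,0.03],[0,0,0,0,0.004,0,0.03],[0,0,0,0,0.004,0,0.03],[0,0,0,0,0.003,0,0.03],[0,0,0,0,0.002,0,0.03],[0,0,0,0,0.001,0,0.03],[0,0,0,0,0,0,0.03],[0,0,0,0,0,0,0.03]]

```text
time_s: 19.95
eef_pos: [0.5075, -0.114, 0.0578]
tool_rot: [[0.998, 0.07, -0.0], [0.07, -0.998, -0.0], [-0.0, 0.0, -1.0]]
force: [-0.6, 0.8, -0.1]
finger_gap: 0.0303
```

```bash
python3 - <<'E'
from h import *
state()
E
```

```text
t 19.95 tray mm [120.3 -58.8  57.8] head 3.99 z [-0.e+00 -5.e-04 -1.e+00] F [-0.63  0.83 -0.07] Ftray -0.87 -0.57 gap 0.0303
```

Request:
carry_out:
  rows:
    - [[0,0,0,0,0.001,0,0.03],[0,0,0,0,0.001,0,0.03],[0,0,0,0,0,0,0.03],[0,0,0,0,0,0,0.03]]

```text
time_s: 20.35
eef_pos: [0.5076, -0.1157, 0.0578]
tool_rot: [[0.998, 0.07, -0.0], [0.07, -0.998, 0.0], [-0.0, -0.0, -1.0]]
force: [-0.4, 3.4, 0.4]
finger_gap: 0.0299
```

Request:
carry_out:
  rows:
    - [[0,0,0,0,0.001,0,0.03],[0,0,0,0,0,0,0.03],[0,0,0,0,0,0,0.03]]

```text
time_s: 20.65
eef_pos: [0.5077, -0.1168, 0.0578]
tool_rot: [[0.998, 0.07, -0.0], [0.07, -0.998, -0.0], [-0.0, 0.0, -1.0]]
force: [-0.1, 3.4, 0.0]
finger_gap: 0.0299
```

```bash
python3 - <<'E'
from h import *
state()
E
```

```text
t 20.65 tray mm [123.  -58.8  57.8] head 4.0 z [-1.e-04 -0.e+00 -1.e+00] F [-0.06  3.4   0.  ] Ftray -3.39 0.18 gap 0.0299
```

Request:
carry_out:
  rows:
    - [[0,0,0,0,0.001,0,0.03],[0,0,0,0,0,0,0.03],[0,0,0,0,0,0,0.03]]

```text
time_s: 20.95
eef_pos: [0.5078, -0.1178, 0.0578]
tool_rot: [[0.998, 0.07, 0.0], [0.07, -0.998, -0.0], [0.0, 0.0, -1.0]]
force: [-0.0, 2.3, 0.0]
finger_gap: 0.0301
```

```bash
python3 - <<'E'
from h import *
state()
from rig import r
s=r.capture('side'); pickle.dump(s,open('p10.pkl','wb'))
cv2.imwrite('pics/p10.png',cv2.resize(s['frame'][90:240,350:500],None,fx=4,fy=4)[:,:,::-1])
E
```

```text
t 20.95 tray mm [124.1 -58.7  57.8] head 3.99 z [ 0.e+00 -1.e-04 -1.e+00] F [-0.05  2.28  0.03] Ftray -2.27 0.11 gap 0.0301
```

View pics/p10.png

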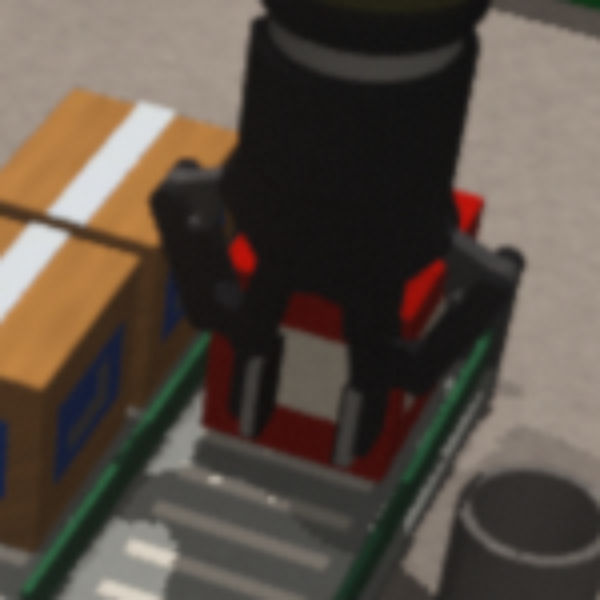

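Request:
carry_out:
  rows:
    - [[0,0,0,0,0.001,0,0.03],[0,0,0,0,0,0,0.03],[0,0,0,0,0,0,0.03]]

```text
time_s: 21.3
eef_pos: [0.5079, -0.1188, 0.0578]
tool_rot: [[0.998, 0.07, 0.0], [0.07, -0.998, -0.0], [0.0, 0.0, -1.0]]
force: [-0.3, 2.2, 0.2]
finger_gap: 0.0297
```

```bash
python3 - <<'E'
from h import *
state()
s=pickle.load(open('p10.pkl','rb'))
for uv in [(400.75,196.5),(445,210.3)]: print((T(ray(s,uv,.012)[0])*1000).round(1))
E
```

```text
t 21.3 tray mm [125.1 -58.7  57.8] head 3.99 z [ 0.e+00 -1.e-04 -1.e+00] F [-0.27  2.25  0.15] Ftray -2.26 -0.11 gap 0.0297
[139.8 -14.1   0. ]
[140.5 -87.7   0. ]
```

The rear edge reads x ≈ 140 mm, which is home to within calibration. A couple more 1 mm steps should show the stop in the force.

Request:
carry_out:
  rows:
    - [[0,0,0,0,0.001,0,0.03],[0,0,0,0,0,0,0.03],[0,0,0,0,0,0,0.03]]

```text
time_s: 21.6
eef_pos: [0.5079, -0.1189, 0.0578]
tool_rot: [[0.998, 0.07, -0.0], [0.07, -0.998, 0.001], [-0.0, -0.001, -1.0]]
force: [-0.0, 6.8, 0.1]
finger_gap: 0.03
```

Request:
carry_out:
  rows:
    - [[0,0,0,0,0.001,0,0.03],[0,0,0,0,0,0,0.03],[0,0,0,0,0,0,0.03]]

```text
time_s: 21.9
eef_pos: [0.5078, -0.1189, 0.0578]
tool_rot: [[0.998, 0.069, -0.0], [0.069, -0.998, 0.003], [-0.0, -0.003, -1.0]]
force: [0.6, 10.4, 1.4]
finger_gap: 0.0301
```

The force climbed to 10 N with no further motion, so the carton is home against the stop. I'll draw back and lift clear.

Request:
carry_out:
  rows:
    - [[0,0,0,0,-0.004,0,0.03],[0,0,0,0,-0.01,0,0.03],[0,0,0,0,-0.015,0,0.03],[0,0,0,0,-0.015,0,0.03],[0,0,0,0,-0.01,0,0.03],[0,0,0,0,0,-0.03,0.03],[0,0,0,0,0,-0.04,0.03],[0,0,0,0,0,-0.05,0.03],[0,0,0,0,0,-0.05,0.03],[0,0,0,0,-0.04,0,0.03],[0,0,0,0,-0.05,0,0.03],[0,0,0,0,-0.05,0,0.03],[0,0,0,0,-0.05,0,0.03],[0,0,0,0,-0.05,0,0.03],[0,0,0,0,-0.05,0,0.03],[0,0,0,0,0,0,0.03],[0,0,0,0,0,0,0.03]]

```text
time_s: 23.6
eef_pos: [0.4831, 0.2241, 0.2275]
tool_rot: [[0.997, 0.074, -0.0], [0.074, -0.997, -0.001], [-0.0, 0.001, -1.0]]
force: [0.0, -0.7, 0.7]
finger_gap: 0.0302
```

```bash
python3 - <<'E'
from h import *
state()
from rig import r
s=r.capture('side');b=r.capture('top'); pickle.dump((s,b),open('p11.pkl','wb'))
cart(b)
cv2.imwrite('pics/p11.png',cv2.resize(np.hstack([s['frame'][90:290,300:500],b['frame'][150:350,330:530]]),None,fx=2,fy=2)[:,:,::-1])
t=pickle.load(open('top0.pkl','rb'))
d=cv2.absdiff(t['frame'],b['frame']).max(2); cv2.imwrite('pics/diff.png',np.where(d>25,255,0).astype(np.uint8))
E
```

```text
t 23.6 tray mm [-218.8  -59.7  227.5] head 4.24 z [-4.e-04 -8.e-04 -1.e+00] F [ 0.01 -0.73  0.7 ] Ftray 0.73 -0.04 gap 0.0302
carton top rect ((520.2728271484375, -177.56961059570312), (74.62237548828125, 88.59513092041016), 3.9074947834014893) tray [184.54319269 -50.43505842]
```

View pics/p11.png

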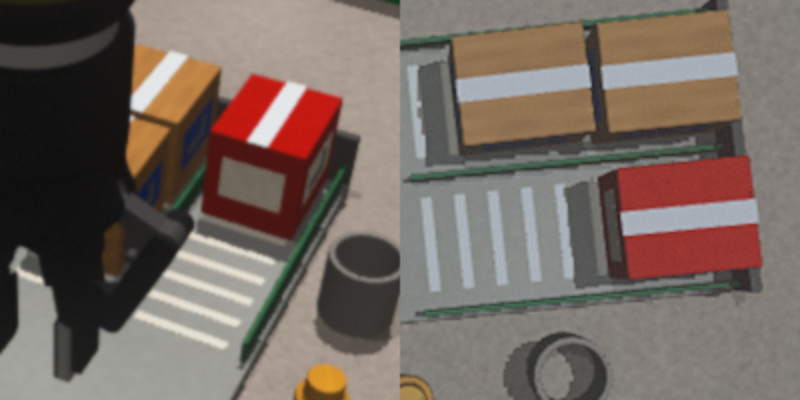

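View pics/diff.png

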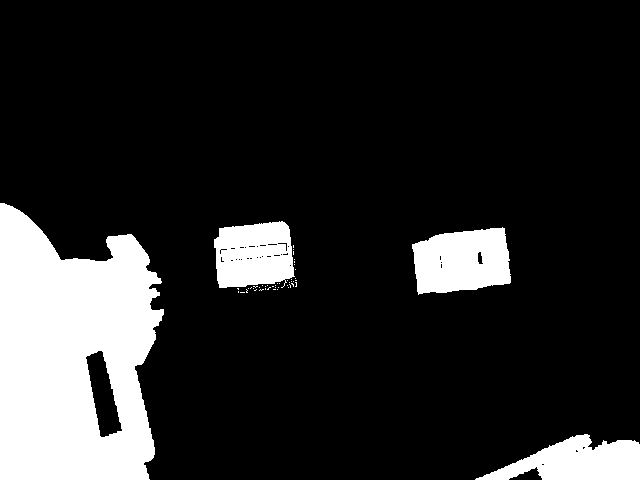

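The carton reads tray (184.5, −50.4) mm, within 0.5 mm of home and square in the lane. The difference image shows that nothing else visible in the top view moved; only the carton and the arm differ. Handing in.

```bash
python3 - <<'E'
from rig import r
print(r.finish_job())
E
```

```text
the job is handed in; nothing more can be done
None
```

The red carton is home against the end stop in the empty lane, and I handed the job in with the clock at about 24 s of the 58 s allowed. No verdict was reported.

I pushed it sideways across the apron with two spread fingertips, then down the lane from behind. The hand was then drawn back and lifted clear.

**Last checks**
- **Position:** the top view put the carton at tray (184.5, −50.4) mm, against a home position of (185, −50). Its yaw was within 0.1° of the lane.
- **Against the stop:** the push force rose from about 2 N to 10 N with no further motion.
- **Other items:** comparing the top views from before and after, only the carton and the arm had changed. The stock cartons and fittings stayed where they were.
- **Rails:** no force reading suggested rail contact, but I had no direct way to measure it.

**What disagreed on the way**
- **Sideways touch-up:** a second small sideways push appeared to centre the carton, but it only leaned it by about 2–3 mm at the top and it settled back. I pushed lower after that and took out the remaining 3 mm with a slight diagonal on the apron.
- **Near stock2:** the fingers' outer link would have passed about 4 mm from the stock2 carton. I stopped, moved the hand 4 mm away and 6 mm up, and then carried on.

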